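# Turn the spatula in the slanted utensil holder blade-up

### The job

The blue spatula was put back into the white slanted utensil holder blade-down, with its wooden handle sticking out. Pull it right out of the holder, turn it end for end, and slide it back handle-first all the way to the bottom of the well it came from, so that the blue blade sticks out to dry; let go of it there. Leave the red spoon standing in its own well.

Things in the scene. Friction and masses are not known exactly. Their poses are not given: they have to be found in the camera images.
- spatula: Spatula, 260 mm long, loose, about 70 g, balanced near its origin at mid-length: grip it there (handle 20 mm wide along y, 14 thick along z). x runs to the blade. Pale wooden handle from x = -130 to +55 mm; blue blade 36 mm wide, 9 thick. At the start blade-down in either well; it droops on the mouth's lower lip, rising outwards at about 23 degrees, its origin 40 mm outside the mouth.
- blade_end (a point): End of the spatula's blue blade, at x = +130 mm on the spatula's axis. Axes as the spatula's. At the start it touches or nearly touches the bottom of its well; draw the spatula straight out along its own length.
- handle_end (a point): End of the spatula's wooden handle, at x = -130 mm on the spatula's axis. Axes as the spatula's.
- holder: Fixed holder: two white ceramic sleeves on a wooden base 145 x 172 mm. Origin under it on the worktop; z up, x level, the way the wells open (roughly away from the robot), y across. Each well is a straight pocket 90 mm deep, 46 wide (y), 30 high, walls 5; its axis rises outwards 35 degrees above level: (0.819, 0, 0.574) in this frame. The axes are 94 mm apart. Nothing hinders fingers outside.
- left_well (a point): Centre of the bottom of the well on the holder's +y side, on the well's axis, at (-45, +47, 36) mm in the holder's frame. Axes as the holder's. The mouth's centre lies 90 mm from here along the well's axis.
- right_well (a point): Centre of the bottom of the well on the holder's -y side, at (-45, -47, 36) mm in the holder's frame. Axes as the holder's. The mouth's centre lies 90 mm from here along the well's axis.
- spoon: Spoon with a red head 38 mm wide and a dark wooden handle, 260 mm long, loose, correctly standing handle-down in the other well, red head out. Origin at the middle of its length; x runs along it to the red head. To be left alone.

How it is judged:
On the way:
1. the spatula has been pulled right out of the holder (distance between each of blade_end, handle_end and left_well above 0.11 m and distance between each of blade_end, handle_end and right_well above 0.11 m), for 0.1 s.
At the end, for the whole second after the job is handed in: The spatula rests, released and still, in the free well with the end of its handle within 25 mm of the centre of the well's bottom and its blade end sticking out, more than 100 mm above the worktop ((distance between handle_end and left_well below 0.025 m or distance between handle_end and right_well below 0.025 m) and height (world z) of blade_end above 0.1 m and linear speed of spatula below 0.02 m/s and contact force between spatula and the fingers below 0.05 N); the robot touches nothing.
It fails at once if the red spoon is moved by more than 30 mm (distance of spoon from where it was at the start of the episode above 0.03 m).
It also fails if it takes over 48 s, if anything falls off the work surface, if the arm or the gripper's body presses on something with over 40 N, if the wrist force passes 120 N, or if a joint passes its speed limit or range.

### The arm

A 6-joint arm with a two-finger parallel gripper is mounted at the origin on a cart in front of the work surface, level with it; the furniture and walls round the work are solid. World frame = base frame: x ahead of the robot, y to its left, z up, the work surface at z = 0. Lengths are in m, angles in rad, forces in N, time in s.
With the tool pointing down it reaches from about 0.3 to 0.95 m from the base axis. Payload 3.1 kg.
Tool frame: the origin (TCP) lies midway between the tips of the shut fingers; the grasp point (between the pads) lies 19 mm behind it; z points along the fingers, y is the line along which they close (so a half turn about z gives the same grasp; the last joint's range is limited). The gripper opens to 85 mm and grips with 20 to 120 N. Pads are 22 mm wide; open, the fingers measure 114 mm over their backs; the gripper's body (76 mm by 85 mm) begins 54 mm behind the grasp point. The pads swing forward as they close: fully open they stand 13 mm farther back than shut.
Start: joints at [1.267, 0.308, 1.634, -0, 1.2, -0.07], TCP at [0.145, 0.608, 0.231] pointing down, gripper open.
Joint ranges: [-3.06, 3.06], [-0.79, 1.96], [0.05, 2.63], [-1.19, 4.34], [0.05, 2.64], [-2.94, 2.94]. Speed limits (rad/s): [2.79, 2.79, 3.14, 3.14, 3.14, 3.14].

### API

Orientations are given as a unit quaternion [w, x, y, z].
In Python, from cell import manip gives the robot as it stands. The module is installed in compiled form; this text tells all that it offers.
- The arm moves only by the shell command python3 -m inch 'ROWS' [OPENING] [FORCE]. ROWS is JSON, a list of rows, each a list of 6 numbers: the shift along the tool's x, y, z in cm, then the turn, a rotation vector about the tool's x, y, z in degrees. A call has 1 to 10 rows; each row shifts and turns the commanded pose from where the row before left it, along the tool's axes as they then stand; what a row does not reach is not made up. A row lasts 1/12 s, in which the tool goes at most 41.7 mm and 7.16 degrees, less where a joint would pass 70% of its speed; a pose out of reach is approached as far as the arm can. A call is refused whole if a number of a shift passes 4.17 or a number of a turn 7.16, either way. A call with a gripper value outside its range is refused whole. OPENING is the finger opening in cm, from 0 to 8.54, set as the call begins (- or left out, the last holds). The fingers move at their own pace and stop on an object; FORCE is the grip in N (left out, the last holds). Time passes only in rows, so rows that do not move let the fingers close. It gives the time, the measured TCP pose, the force, the opening and the grip force at its end, in the units of the state.
- manip.get_state(): the state, without advancing time (a new reading comes with each control period).
- manip.snapshot(name): name is "scene" or "top"; returns (picture, depth): 420x560x3 uint8, red, green, blue; 420x560 float32, m along the optical axis (not along the pixel's ray), 0 where there is no reading.
- manip.camera_params(name): a dict with "camera_matrix" (3x3 intrinsics, pixels), "distortion" ([k1, k2, p1, p2, k3] as OpenCV has them; the pictures are not rectified), "R" (3x3) and "t" (3): a world point X has camera coordinates R X + t. Camera axes: x right, y down, z forward; pixel columns grow to the right and rows downward; lengths in m; the calibration is good to about 2 mm. A picture is of the moment at which its call begins. camera_params takes no time and is no camera call.
- manip.sign_off(): hands the job in; it is judged then, once.
Trained networks look in the newest picture that a camera, given by its name, has taken for a name from the list of things; names that differ only in an ending like _2 or _b are one class to them, and where a whole thing is asked for, a point or a joint stands for the part that bears it (a point fixed in the world has none). Each returns a list of dicts, best first, with "score" (0 to 1); they miss things now and then, are a little off and sometimes report something else, mostly with a low value. They report only what shows in the picture. A call takes as long as a camera call.
- manip.boxes_of(camera, name): "at" ([x, y, z] in m, in world coordinates, good to about 4 mm: the middle of the surface that is visible of it).
The state is a dict: "t": time; "qpos": joint angles; "dq": joint speeds; "joint_efforts": joint torques, N m; "tool_pos": TCP position; "eef_rot": TCP orientation; "force": force on the tool from outside, world axes, zero at the start; "torque": the same for the moment, N m; "gripper_width": finger opening in m; "finger_force": force on a finger pad.
Only numpy, scipy, OpenCV 4.12 (cv2) and the standard library are available. Lean on these libraries where they do the work, as an engineer would, in place of code of your own. Each camera call takes 0.05 s, during which the arm holds its last target. There are 200 camera calls.

## Working session

There is one attempt and no reset: what is moved stays moved. The work goes in short steps, Python scripts to look and compute and a shell command to move; the robot and the scene stay as the last step left them, time stands still between calls to the robot, and variables do not carry over. Pictures are saved under pics/ and viewed, at most 10 in all, crops included, and the job is handed in when it is done.

```bash
mkdir -p pics
python3 - <<'E'
from cell import manip
import cv2,numpy as np
for c in ["scene","top"]:
    p,d=manip.snapshot(c); cv2.imwrite(f"pics/{c}0.png",p[:,:,::-1]); np.save(f"{c}0.npy",d)
    P=manip.camera_params(c); print(c,np.round(P["R"],3).tolist(),np.round(P["t"],3),np.round(P["camera_matrix"],1).tolist())
    for n in ["spatula","blade_end","handle_end","holder","spoon"]:
        print(c,n,[(round(b["score"],2),np.round(b["at"],3).tolist()) for b in manip.boxes_of(c,n)[:3]])
s=manip.get_state();print(s)
E
```

```text
scene [[0.866, -0.5, -0.016], [-0.29, -0.474, -0.832], [0.408, 0.725, -0.555]] [-0.358  0.369  0.49 ] [[480.2, 0.0, 281.7], [0.0, 480.2, 214.2], [0.0, 0.0, 1.0]]
scene spatula [(0.61, [0.594, 0.163, 0.116])]
scene blade_end []
scene handle_end [(0.65, [0.594, 0.164, 0.119]), (0.62, [0.458, 0.163, 0.052])]
scene holder [(0.77, [0.457, 0.163, 0.051])]
scene spoon [(0.93, [0.586, 0.259, 0.12])]
top [[0.023, -1.0, 0.02], [-0.996, -0.025, -0.085], [0.086, -0.018, -0.996]] [0.232 0.551 0.913] [[411.2, 0.0, 281.9], [0.0, 411.2, 207.4], [0.0, 0.0, 1.0]]
top spatula [(0.66, [0.598, 0.176, 0.119])]
top blade_end [(0.77, [0.591, 0.178, 0.12]), (0.4, [0.594, 0.262, 0.127])]
top handle_end [(0.93, [0.598, 0.168, 0.122])]
top holder [(0.93, [0.466, 0.197, 0.057])]
top spoon [(0.56, [0.595, 0.265, 0.127])]
{'t': 0.6, 'qpos': array([ 1.26728906e+00,  3.08084283e-01,  1.63374327e+00,  2.13515176e-05,
        1.19970016e+00, -6.97121700e-02]), 'dq': array([ 0.00057171, -0.00016419, -0.00151593,  0.00108822, -0.0012685 ,
        0.00022135]), 'joint_efforts': array([-8.61019053e-04, -4.14976859e+01, -2.76894253e+01, -1.43874822e-04,
        1.22293703e-03, -4.18777248e-06]), 'tool_pos': array([0.14483359, 0.60802612, 0.2313089 ]), 'eef_rot': array([-3.75238594e-06,  1.16635340e-01,  9.93174807e-01,  3.37519464e-05]), 'force': array([ 0.85246489, -1.0522185 , -0.00961398]), 'torque': array([-0.00859717, -0.00990938, -0.03506592]), 'finger_force': 0.0, 'gripper_width': 0.08557095114387041}
```

View pics/scene0.png

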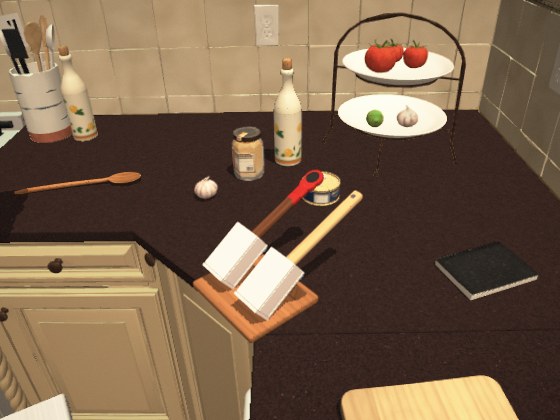

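View pics/top0.png

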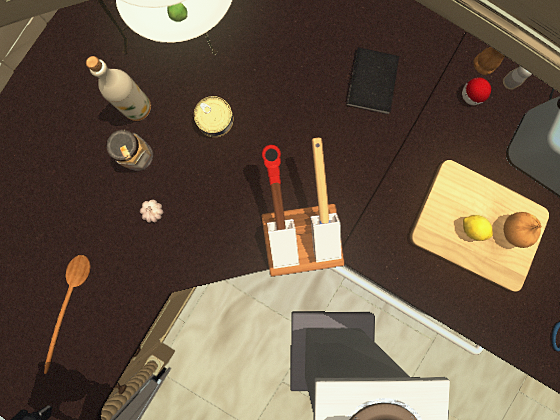

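The holder is near (0.46, 0.20). The spatula handle sticks out of the right (−y) well: tip at scene px (357,197) and top px (318,140). The spoon is in the left well, with its head at top px (271,155).

```bash
cat > h.py <<'E'
import cv2,numpy as np
from cell import manip
def cloud(c,d):
    P=manip.camera_params(c); h,w=d.shape
    u,v=np.meshgrid(np.arange(w),np.arange(h))
    n=cv2.undistortPoints(np.stack([u,v],-1).reshape(-1,1,2).astype(float),P["camera_matrix"],np.array(P["distortion"])).reshape(h,w,2)
    X=np.dstack([n[...,0]*d,n[...,1]*d,d])
    X=(X-P["t"])@P["R"]; X[d==0]=np.nan
    return X
def line(p):
    m=np.median(p,0)
    for _ in range(5):
        m=p.mean(0); a=np.linalg.svd(p-m,full_matrices=False)[2][0]; a*=np.sign(a[0])
        r=np.linalg.norm((p-m)-np.outer((p-m)@a,a),axis=1); p=p[r<max(.012,0)]
    return m,a,(p-m)@a
E
python3 - <<'E'
from h import *
for c in ["scene","top"]:
    img=cv2.imread(f"pics/{c}0.png"); X=cloud(c,np.load(f"{c}0.npy")); H=cv2.cvtColor(img,cv2.COLOR_BGR2HSV).astype(int)
    roi=(X[...,0]>.36)&(X[...,0]<.72)&(X[...,1]>.08)&(X[...,1]<.32)&(X[...,2]>.008)&(X[...,2]<.25)
    h,s,v=H[...,0],H[...,1],H[...,2]
    base=roi&(X[...,2]<.03)&(h<20)&(s>90)&(v>60)
    white=roi&(s<60)&(v>130)
    hand=roi&(h>10)&(h<30)&(s>60)&(v>120)&(X[...,0]>.535)&(X[...,2]>.05)&(X[...,1]<.22)
    hand=cv2.erode(hand.astype(np.uint8),np.ones((3,1)))>0
    b=X[base]; print(c,base.sum(),white.sum(),hand.sum(),"basez",np.median(b[:,2]))
    r=cv2.minAreaRect((b[:,:2]*1000).astype(np.float32)); print(" base",np.round(r[0]),np.round(r[1]),round(r[2],1), np.round(cv2.boxPoints(r)).tolist())
    for lo,hi in((0,.2),(.2,.4)):
        w=X[white&(X[...,1]>lo)&(X[...,1]<=hi)&(X[...,2]>.05)]
        print(" white",len(w),np.round(np.percentile(w,[2,50,98],axis=0),3).tolist())
        w=w[np.abs(w[:,2]-np.median(w[:,2]))<.03]
        A=np.c_[w[:,:2],np.ones(len(w))]; co=np.linalg.lstsq(A,w[:,2],rcond=None)[0]
        for _ in range(4):
            k=np.abs(A@co-w[:,2])<.004; co=np.linalg.lstsq(A[k],w[k,2],rcond=None)[0]
        q=w[k]; rr=cv2.minAreaRect((q[:,:2]*1000).astype(np.float32))
        print("  slope dir",np.degrees(np.arctan2(co[1],co[0])),np.degrees(np.arctan(np.hypot(*co[:2]))),k.mean(),"rect",np.round(rr[0]),np.round(rr[1]),round(rr[2],1),"zc",co@[rr[0][0]/1e3,rr[0][1]/1e3,1])
    p=X[hand]; m,a,t=line(p); print(" handle",np.round(m,4),np.round(a,3),"elev",np.degrees(np.arcsin(a[2])),"az",np.degrees(np.arctan2(a[1],a[0])),"tip",np.round(m+a*t.max(),4),"low",np.round(m+a*t.min(),4))
E
```

```text
scene 2900 3598 855 basez 0.014408774494401975
 base [472. 196.] [146. 172.] 9.2 [[386.0, 269.0], [413.0, 100.0], [558.0, 123.0], [530.0, 292.0]]
 white 1869 [[0.432, 0.118, 0.051], [0.47, 0.144, 0.075], [0.513, 0.177, 0.101]]
  slope dir 9.991852195023167 34.86988715448693 0.9228709159078736 rect [468. 149.] [80. 58.] 9.7 zc 0.07559407090114773
 white 1519 [[0.417, 0.211, 0.051], [0.455, 0.236, 0.075], [0.499, 0.27, 0.101]]
  slope dir 10.105785755565972 34.60162569777601 0.9104674127715603 rect [452. 241.] [80. 59.] 10.2 zc 0.07547188202831706
 handle [0.6009 0.1677 0.1197] [0.909 0.152 0.388] elev 22.80974040564786 az 9.515986432581169 tip [0.6711 0.1794 0.1496] low [0.5335 0.1564 0.091 ]
top 1716 2178 633 basez 0.016884314146061598
 base [474. 196.] [145. 173.] 9.7 [[388.0, 269.0], [417.0, 99.0], [560.0, 124.0], [531.0, 294.0]]
 white 1064 [[0.432, 0.12, 0.052], [0.475, 0.149, 0.078], [0.525, 0.179, 0.105]]
  slope dir 9.566276968675554 34.603451028013296 0.889934148635936 rect [469. 148.] [79. 56.] 9.9 zc 0.07870681998373569
 white 1087 [[0.417, 0.213, 0.053], [0.46, 0.241, 0.078], [0.51, 0.272, 0.104]]
  slope dir 9.651781058043827 34.65718164142917 0.8804047838086476 rect [454. 241.] [80. 55.] 9.2 zc 0.07861898078376267
 handle [0.6048 0.1715 0.1248] [0.908 0.154 0.39 ] elev 22.951489383683516 az 9.612121769049718 tip [0.673  0.183  0.1541] low [0.5369 0.16   0.0956]
```

```bash
cat >> h.py <<'E'
from scipy.spatial.transform import Rotation as Rt
yaw=np.radians(9.7); hd=np.array([np.cos(yaw),np.sin(yaw),0]); lf=np.array([-hd[1],hd[0],0]); up=np.array([0,0,1.])
WB=np.array([.4456,.1446,.036]); MO=WB+.09*(np.cos(np.radians(35))*hd+np.sin(np.radians(35))*up)
def ax(e): e=np.radians(e); return np.cos(e)*hd+np.sin(e)*up
def pose(g,e,flip=False,gp=.019):
    "TCP pos & rot, grasp point g, spatula line elevation e"
    a=ax(e); s=-1 if flip else 1; z=np.cross(-a,lf)
    return np.array(g)+gp*z, Rt.from_matrix(np.c_[-s*a,s*lf,z])
def togo(p,R):
    s=manip.get_state(); q=s["eef_rot"]; C=Rt.from_quat([q[1],q[2],q[3],q[0]])
    d=p-s["tool_pos"]
    print("t",round(s["t"],2),"tcp",np.round(s["tool_pos"],4),"target",np.round(p,4),"w",round(s["gripper_width"],4),"F",np.round(s["force"],1),"ff",round(s["finger_force"],1),"q",np.round(s["qpos"],2))
    print("turn first(deg)",np.round((C.inv()*R).as_rotvec(degrees=True),2),"then shift cm in final tool axes",np.round(R.inv().apply(d)*100,2),"| in current axes",np.round(C.inv().apply(d)*100,2))
E
python3 - <<'E'
from h import *
print(MO)
G=[.5565,.1616,.095]
p,R=pose(G,23); togo(p-R.as_matrix()[:,2]*.08,R)
E
```

```text
[0.51826969 0.15702166 0.08762188]
t 0.6 tcp [0.1448 0.608  0.2313] target [0.533  0.1576 0.1512] w 0.0856 F [ 0.9 -1.1 -0. ] ff 0.0 q [ 1.27  0.31  1.63  0.    1.2  -0.07]
turn first(deg) [ -4.63 -22.69 -22.78] then shift cm in final tool axes [-25.1  -50.94  19.36] | in current axes [-48.2  -34.83   8.01]
```

```bash
python3 -m inch '[[0,0,0,-0.93,-4.54,-4.56],[0,0,0,-0.93,-4.54,-4.56],[0,0,0,-0.93,-4.54,-4.56],[0,0,0,-0.93,-4.54,-4.56],[0,0,0,-0.93,-4.54,-4.56],[-1.6,-3.4,1,0,0,0],[-1.6,-3.4,1,0,0,0],[-1.6,-3.4,1,0,0,0],[-1.6,-3.4,1,0,0,0],[-1.6,-3.4,1,0,0,0]]' 8.54
python3 -m inch '[[-1.6,-3.4,1,0,0,0],[-1.6,-3.4,1,0,0,0],[-1.6,-3.4,1,0,0,0],[-1.6,-3.4,1,0,0,0],[-1.6,-3.4,1,0,0,0],[-1.6,-3.4,1,0,0,0],[-1.6,-3.4,1,0,0,0],[0,0,0,0,0,0],[0,0,0,0,0,0]]'
python3 - <<'E'
from h import *
p,R=pose([.5565,.1616,.095],23); togo(p-R.as_matrix()[:,2]*.08,R)
E
```

```text
t: 1.43
tool_pos: [0.2658, 0.455, 0.2165]
eef_rot: [0.199, -0.084, 0.976, 0.017]
force: [0.3, 0.4, -0.0]
gripper_width: 0.0855
finger_force: 0.0
t: 2.18
tool_pos: [0.4354, 0.2412, 0.196]
eef_rot: [0.199, -0.08, 0.977, 0.017]
force: [-0.0, 0.2, -0.1]
gripper_width: 0.0852
finger_force: 0.0
t 2.18 tcp [0.4354 0.2412 0.196 ] target [0.533  0.1576 0.1512] w 0.0852 F [-0.   0.2 -0.1] ff 0.0 q [ 0.5  -0.1   2.22 -0.21  0.65 -1.09]
turn first(deg) [-0.11  0.02 -0.32] then shift cm in final tool axes [-5.8  -9.89  7.34] | in current axes [-5.85 -9.84  7.36]
```

```bash
python3 -m inch '[[-1.95,-3.3,1.5,0,0,-0.3],[-1.95,-3.3,1.5,0,0,0],[-1.95,-3.3,1.5,0,0,0],[0,0,2.8,0,0,0],[0,0,0,0,0,0],[0,0,0,0,0,0]]'
python3 - <<'E'
from h import *
p,R=pose([.5565,.1616,.095],23); togo(p,R)
d=manip.snapshot("scene"); cv2.imwrite("pics/s1.png",d[0][:,:,::-1])
E
```

```text
t: 2.68
tool_pos: [0.5306, 0.1609, 0.1496]
eef_rot: [0.196, -0.086, 0.977, 0.016]
force: [-0.4, 0.1, -0.1]
gripper_width: 0.0853
finger_force: 0.0
t 2.68 tcp [0.5306 0.1609 0.1496] target [0.5638 0.1629 0.0775] w 0.0853 F [-0.4  0.1 -0.1] ff 0.0 q [ 0.23  0.08  2.15 -0.05  0.51 -1.48]
turn first(deg) [ 0.04 -0.27  0.36] then shift cm in final tool axes [-0.22 -0.36  7.93] | in current axes [-0.26 -0.37  7.93]
```

View pics/s1.png

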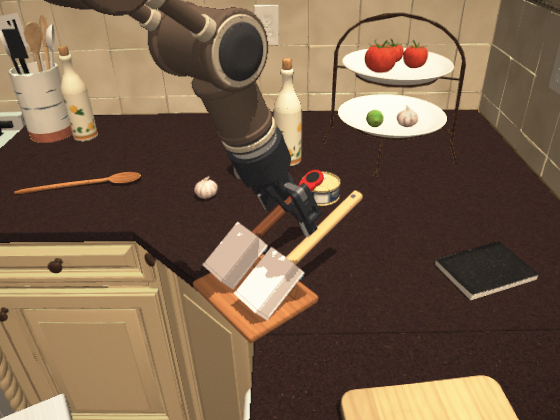

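The gripper hovers over the handle just outside the mouth (px 300,215), clear of the spoon, so I'll descend and grip.

```bash
python3 -m inch '[[-0.1,-0.2,2,0,-0.2,0.3],[-0.1,-0.2,2,0,0,0],[0,0,2,0,0,0],[0,0,1.9,0,0,0],[0,0,0,0,0,0],[0,0,0,0,0,0]]'
python3 - <<'E'
from h import *
p,R=pose([.5565,.1616,.095],23); togo(p,R)
E
python3 -m inch '[[0,0,0,0,0,0],[0,0,0,0,0,0],[0,0,0,0,0,0],[0,0,0,0,0,0],[0,0,0,0,0,0],[0,0,0,0,0,0],[0,0,0,0,0,0],[0,0,0,0,0,0]]' 0.5 50
```

```text
t: 3.23
tool_pos: [0.5644, 0.1634, 0.0801]
eef_rot: [0.2, -0.084, 0.976, 0.017]
force: [-0.2, -0.0, 0.1]
gripper_width: 0.0857
finger_force: 0.0
t 3.23 tcp [0.5644 0.1634 0.0801] target [0.5638 0.1629 0.0775] w 0.0857 F [-0.2 -0.   0.1] ff 0.0 q [ 0.22  0.27  2.12 -0.05  0.35 -1.48]
turn first(deg) [0.08 0.17 0.16] then shift cm in final tool axes [ 0.17 -0.05  0.21] | in current axes [ 0.17 -0.05  0.21]
t: 3.9
tool_pos: [0.5658, 0.1617, 0.0804]
eef_rot: [0.201, -0.083, 0.976, 0.017]
force: [-2.7, -0.8, 5.8]
gripper_width: 0.019
finger_force: 50.7
```

```bash
python3 -m inch '[[-0.5,0,0,0,0,0],[-1,0,0,0,0,0],[-1.5,0,0,0,0,0],[-1.5,0,0,0,0,0]]'
python3 -m inch '[[-2,0,0,0,0,0],[-2,0,0,0,0,0],[-2,0,0,0,0,0],[-2,0,0,0,0,0],[-2,0,0,0,0,0],[-1,0,0,0,0,0],[0,0,0,0,0,0],[0,0,0,0,0,0]]'
python3 - <<'E'
from h import *
p,R=pose(np.array([.5565,.1616,.095])+.15*ax(23),23); togo(p,R)
d=manip.snapshot("scene"); cv2.imwrite("pics/s2.png",d[0][:,:,::-1])
E
```

```text
t: 4.23
tool_pos: [0.5935, 0.1665, 0.0893]
eef_rot: [0.187, -0.083, 0.979, 0.015]
force: [-2.5, -1.2, 1.0]
gripper_width: 0.0189
finger_force: 51.7
t: 4.9
tool_pos: [0.7052, 0.1857, 0.14]
eef_rot: [0.2, -0.083, 0.976, 0.017]
force: [-0.3, 0.6, -0.4]
gripper_width: 0.0189
finger_force: 51.3
t 4.9 tcp [0.7052 0.1857 0.14  ] target [0.6999 0.1861 0.1361] w 0.0189 F [-0.3  0.6 -0.4] ff 51.3 q [ 0.2   0.4   1.76 -0.02  0.57 -1.52]
turn first(deg) [0.01 0.11 0.  ] then shift cm in final tool axes [0.63 0.13 0.16] | in current axes [0.63 0.13 0.16]
```

View pics/s2.png

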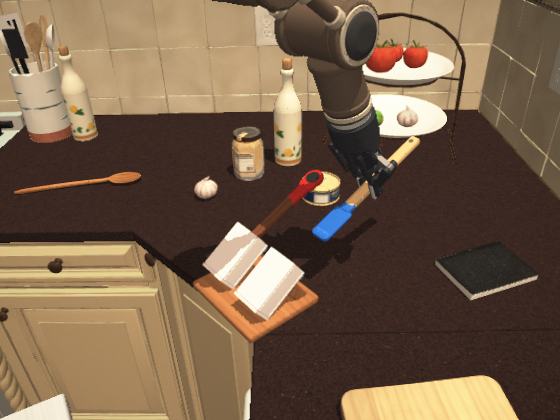

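The spatula is fully out: blade end at px (322,230), handle tip at (415,145), and the spoon hasn't moved. Next I'll raise it and turn it about the tool axis.

```bash
python3 -m inch '[[0,0,-3,0,0,0],[0,0,-4,0,0,0],[0,0,-4,0,0,0],[0,0,-4,0,0,0],[0,0,-3,0,0,0],[0,0,-2,0,0,0]]'
python3 -m inch '[[0,0,0,0,0,6],[0,0,0,0,0,7],[0,0,0,0,0,7],[0,0,0,0,0,7],[0,0,0,0,0,7],[0,0,0,0,0,7],[0,0,0,0,0,7],[0,0,0,0,0,7],[0,0,0,0,0,7],[0,0,0,0,0,7]]'
python3 -m inch '[[0,0,0,0,0,7],[0,0,0,0,0,7],[0,0,0,0,0,7],[0,0,0,0,0,7],[0,0,0,0,0,7],[0,0,0,0,0,7],[0,0,0,0,0,7],[0,0,0,0,0,7],[0,0,0,0,0,7],[0,0,0,0,0,7]]'
python3 -m inch '[[0,0,0,0,0,7],[0,0,0,0,0,7],[0,0,0,0,0,7],[0,0,0,0,0,7],[0,0,0,0,0,7],[0,0,0,0,0,5],[0,0,0,0,0,0],[0,0,0,0,0,0]]'
python3 - <<'E'
from h import *
p,R=pose(MO+.19*ax(33),33,True); togo(p,R)
E
```

```text
t: 5.45
tool_pos: [0.6267, 0.1725, 0.3276]
eef_rot: [0.202, -0.083, 0.976, 0.017]
force: [0.8, -0.0, 0.4]
gripper_width: 0.0195
finger_force: 51.3
t: 6.28
tool_pos: [0.6261, 0.1722, 0.3225]
eef_rot: [0.154, 0.487, 0.85, 0.127]
force: [0.6, -0.4, -1.4]
gripper_width: 0.0192
finger_force: 51.3
t: 7.12
tool_pos: [0.6261, 0.1722, 0.3225]
eef_rot: [0.053, 0.887, 0.417, 0.192]
force: [0.2, -0.3, -1.0]
gripper_width: 0.0189
finger_force: 51.3
t: 7.78
tool_pos: [0.6266, 0.1723, 0.3231]
eef_rot: [-0.015, 0.975, 0.093, 0.199]
force: [0.2, -0.5, 0.4]
gripper_width: 0.0188
finger_force: 51.3
t 7.78 tcp [0.6266 0.1723 0.3231] target [0.6855 0.1856 0.1752] w 0.0188 F [ 0.2 -0.5  0.4] ff 51.3 q [ 0.21  0.06  1.79 -0.02  0.89  1.6 ]
turn first(deg) [-0.11  9.95  1.16] then shift cm in final tool axes [-3.   -0.32 15.69] | in current axes [-0.24 -0.32 15.97]
```

```bash
python3 -m inch '[[0,0,0,0,5,0.6],[0,0,0,0,5,0.6],[-1,-0.1,3,0,0,0],[-1,-0.1,4,0,0,0],[-1,-0.1,4,0,0,0],[0,0,3,0,0,0],[0,0,1.5,0,0,0],[0,0,0,0,0,0],[0,0,0,0,0,0]]'
python3 - <<'E'
from h import *
p,R=pose(MO+.19*ax(33),33,True); togo(p,R)
s=manip.get_state(); q=s["eef_rot"]; C=Rt.from_quat([q[1],q[2],q[3],q[0]]); g=s["tool_pos"]-.019*C.as_matrix()[:,2]
for c in ["scene","top"]:
    I,d=manip.snapshot(c); img=I[:,:,::-1]; cv2.imwrite(f"pics/{c}3.png",img)
    X=cloud(c,d); H=cv2.cvtColor(np.ascontiguousarray(img),cv2.COLOR_BGR2HSV).astype(int); h,sa,v=H[...,0],H[...,1],H[...,2]
    L=(X-g)@C.as_matrix()  # tool frame, about grasp
    near=(np.abs(L[...,0])<.16)&(np.abs(L[...,1])<.03)&(np.abs(L[...,2])<.03)
    for n,m in(("blue",near&(h>95)&(h<125)&(sa>120)),("wood",near&(h>8)&(h<32)&(sa>60)&(v>100))):
        l=L[m]; 
        if len(l)<20: print(c,n,len(l)); continue
        print(c,n,len(l),"x range",np.round(np.percentile(l[:,0],[1,99]),3))
        for lo in np.arange(-.15,.15,.05):
            k=l[(l[:,0]>lo)&(l[:,0]<lo+.05)]
            if len(k)>15: print("   x",round(k[:,0].mean(),3),"y mid",np.round(np.percentile(k[:,1],[3,50,97]),4),"z",np.round(np.percentile(k[:,2],[3,50,97]),4))
E
```

```text
t: 8.53
tool_pos: [0.6855, 0.1857, 0.1768]
eef_rot: [-0.025, 0.955, 0.08, 0.283]
force: [0.2, 0.2, -0.4]
gripper_width: 0.0191
finger_force: 51.3
t 8.53 tcp [0.6855 0.1857 0.1768] target [0.6855 0.1856 0.1752] w 0.0191 F [ 0.2  0.2 -0.4] ff 51.3 q [ 0.21  0.27  1.92 -0.06  0.38  1.67]
turn first(deg) [-0.08 -0.02 -0.12] then shift cm in final tool axes [-0.08  0.01  0.14] | in current axes [-0.08  0.01  0.14]
scene blue 700 x range [0.049 0.126]
   x 0.077 y mid [-0.0136  0.004   0.0177] z [-0.0038 -0.0013  0.003 ]
   x 0.113 y mid [-0.0133  0.0033  0.0179] z [-0.0027 -0.0008  0.0025]
scene wood 934 x range [-0.129  0.049]
   x -0.115 y mid [-0.0087  0.0039  0.0095] z [-0.0082 -0.0057  0.0023]
   x -0.075 y mid [-0.0087  0.0041  0.0096] z [-0.0079 -0.0052  0.0035]
   x -0.029 y mid [-0.0087  0.0035  0.01  ] z [-0.0077 -0.0049  0.0044]
   x 0.041 y mid [-0.0089 -0.0027  0.0115] z [-0.0286 -0.0045 -0.002 ]
top blue 827 x range [0.056 0.133]
   x 0.079 y mid [-0.0151  0.001   0.0178] z [-0.0078 -0.0048 -0.0019]
   x 0.117 y mid [-0.0153  0.0013  0.0183] z [-0.0071 -0.0044 -0.0012]
top wood 288 x range [-0.091  0.054]
   x 0.027 y mid [-0.0085  0.0009  0.0101] z [-0.0103 -0.0073 -0.0039]
   x 0.053 y mid [-0.0059  0.001   0.0088] z [-0.0093 -0.0076 -0.0059]
```

View pics/scene3.png

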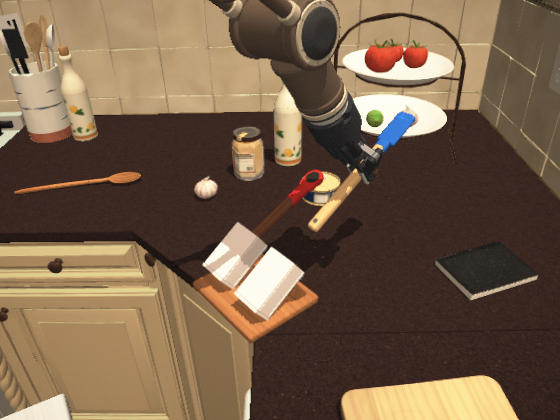

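The spatula is reversed, with the handle end at px (315,225) pointing at the empty right well. It sits centred in the grip (handle end at x ≈ −129 mm, tilt < 1°). I'll insert it along tool −x.

```bash
python3 -m inch '[[-2,0,0.1,0,0,0],[-2,0,0,0,0,0],[-1.5,0,0,0,0,0],[-1.5,0,0,0,0,0],[-1.5,0,0,0,0,0],[0,0,0,0,0,0]]'
python3 - <<'E'
from h import *
p,R=pose(MO+.04*ax(33),33,True); togo(p,R)
E
```

```text
t: 9.13
tool_pos: [0.6134, 0.1737, 0.1302]
eef_rot: [-0.025, 0.956, 0.08, 0.283]
force: [-0.3, -0.5, -1.0]
gripper_width: 0.0193
finger_force: 51.3
t 9.13 tcp [0.6134 0.1737 0.1302] target [0.5615 0.1644 0.0935] w 0.0193 F [-0.3 -0.5 -1. ] ff 51.3 q [ 0.22  0.22  2.1  -0.11  0.24  1.73]
turn first(deg) [-0.07  0.02 -0.15] then shift cm in final tool axes [-6.42  0.04  0.21] | in current axes [-6.42  0.06  0.21]
```

```bash
python3 -m inch '[[-1.3,0,0.1,0,0,0],[-1.3,0,0.1,0,0,0],[-1.3,0,0,0,0,0],[-1.3,0,0,0,0,0],[-0.8,0,0,0,0,0],[0,0,0,0,0,0]]'
python3 - <<'E'
from h import *
p,R=pose(MO+.04*ax(33),33,True); togo(p,R)
E
```

```text
t: 9.63
tool_pos: [0.5677, 0.166, 0.0971]
eef_rot: [-0.025, 0.955, 0.08, 0.285]
force: [-0.6, 0.5, -1.0]
gripper_width: 0.0191
finger_force: 51.3
t 9.63 tcp [0.5677 0.166  0.0971] target [0.5615 0.1644 0.0935] w 0.0191 F [-0.6  0.5 -1. ] ff 51.3 q [ 0.23  0.21  2.22 -0.23  0.14  1.85]
turn first(deg) [-0.07 -0.19 -0.16] then shift cm in final tool axes [-0.73  0.06 -0.04] | in current axes [-0.73  0.06 -0.04]
```

```bash
python3 -m inch '[[-0.4,0,0,0,0,0],[-0.3,0,0,0,0,0],[0,0,0,0,0,0],[0,0,0,0,0,0]]'
python3 -m inch '[[0,0,0,0,0,0],[0,0,0,0,0,0],[0,0,0,0,0,0],[0,0,0,0,0,0],[0,0,0,0,0,0],[0,0,0,0,0,0],[0,0,0,0,0,0],[0,0,0,0,0,0],[0,0,0,0,0,0]]' 8.54
python3 -m inch '[[0,0,-1,0,0,0],[0,0,-2,0,0,0],[0,0,-3,0,0,0],[0,0,-4,0,0,0],[0,0,-4,0,0,0],[0,0,-3,0,0,0],[0,0,0,0,0,0],[0,0,0,0,0,0],[0,0,0,0,0,0],[0,0,0,0,0,0]]'
python3 - <<'E'
from h import *
for c in ["scene","top"]:
    I,d=manip.snapshot(c); img=np.ascontiguousarray(I[:,:,::-1]); cv2.imwrite(f"pics/{c}4.png",img)
    X=cloud(c,d); H=cv2.cvtColor(img,cv2.COLOR_BGR2HSV).astype(int)
    m=(H[...,0]>95)&(H[...,0]<125)&(H[...,1]>120)&(X[...,0]>.5)&(X[...,0]<.75)&(X[...,1]>.1)&(X[...,1]<.25)&(X[...,2]>.04)&(X[...,2]<.3)
    mm,a,t=line(X[m]); e=mm+a*t.max(); hnd=e-.26*a+np.array([0,0,-.005])
    print(c,m.sum(),"blade end",np.round(e,3),"elev",np.degrees(np.arcsin(a[2])),"handle end est",np.round(hnd,3),"dist",np.linalg.norm(hnd-WB))
    for b in manip.boxes_of(c,"spoon")[:1]: print("spoon",b["score"],np.round(b["at"],3))
s=manip.get_state();print(s["t"],s["tool_pos"],s["force"],s["finger_force"])
E
```

```text
t: 9.97
tool_pos: [0.5635, 0.1654, 0.0936]
eef_rot: [-0.025, 0.955, 0.08, 0.285]
force: [-0.1, 0.3, -0.1]
gripper_width: 0.0189
finger_force: 51.3
t: 10.72
tool_pos: [0.5627, 0.1653, 0.0928]
eef_rot: [-0.025, 0.955, 0.08, 0.285]
force: [0.2, -0.0, -0.2]
gripper_width: 0.0851
finger_force: 0.0
t: 11.55
tool_pos: [0.4703, 0.1491, 0.2332]
eef_rot: [-0.025, 0.955, 0.08, 0.283]
force: [0.1, -0.2, 0.4]
gripper_width: 0.0851
finger_force: 0.0
scene 750 blade end [0.671 0.181 0.154] elev 24.7448330967004 handle end est [0.44  0.132 0.04 ] dist 0.014749879321950553
spoon 0.83 [0.586 0.258 0.118]
top 627 blade end [0.674 0.181 0.157] elev 23.53247838788858 handle end est [0.438 0.15  0.048] dist 0.015041546894168149
spoon 0.69 [0.598 0.264 0.128]
11.75 [0.4705339  0.14913426 0.23323218] [ 0.25235153 -0.29466314  0.57119198] 0.0
```

View pics/scene4.png

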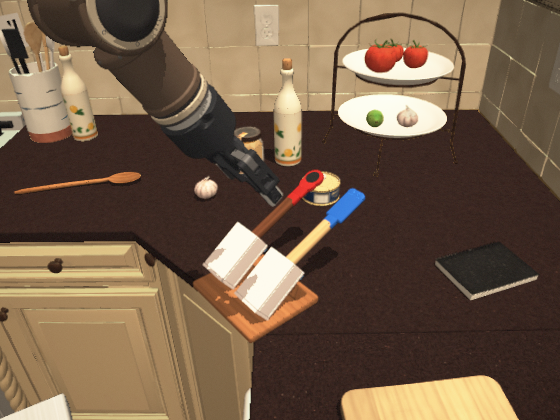

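The spatula stands in the right well with its blade out (tip at px 357,197). The blade tip is within about 2 mm of where the handle tip was at first, so the handle reaches the bottom. The gripper is clear and the spoon hasn't moved.

```bash
python3 -c "
from cell import manip
print(manip.sign_off())"
```

```text
the job is handed in; nothing more can be done
None
```

The spatula is back in its own well (the right one), handle-first to within about 15 mm of the well-bottom centre with the blue blade sticking out, released; the spoon did not move, and I handed the job in at about 12 s, though the hand-in returned no verdict.

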